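# Sort vials and jars into their sample boxes

### The arm

A 6-joint arm with a two-finger parallel gripper is mounted at the origin on the work surface. World frame = base frame: x ahead of the robot, y to its left, z up, the work surface at z = 0. Lengths are in m, angles in rad, forces in N, time in s.
With the tool pointing down it reaches from about 0.275 to 0.975 m from the base axis. Payload 8.4 kg.
Tool frame: the origin (TCP) lies at the very end of the fingers, on their centre line; the grasp point (between the pads) lies env.grasp_offset behind it (env.grasp_offset is the distance from the TCP to the grasp point, in m); z points along the fingers, y is the line along which they close (so a half turn about z gives the same grasp; the last joint's range is limited). The gripper opens to 92 mm and grips with 3 to 60 N. Pads are 20 mm wide; open, the fingers measure 128 mm over their backs; the gripper's body (75 mm by 189 mm) begins 69 mm behind the grasp point.
Start: joints at [-1.143, 0.353, 1.633, -0, 1.155, -0.002], TCP at [0.26, -0.568, 0.215] pointing down, gripper open.
Joint ranges: [-2.63, 2.63], [-0.92, 2.1], [0.06, 2.66], [-1.3, 4.44], [0, 2.69], [-3.02, 3.02]. Speed limits (rad/s): [2.22, 2.22, 2.79, 3.14, 3.14, 3.14].

### API

Orientations are given as [roll, pitch, yaw] about the fixed x, y, z axes, in that order (R = Rz(yaw) Ry(pitch) Rx(roll)).
In Python, from cell import env gives the robot as it stands.
- The arm moves only by the tool carry_out, never from a script. Its argument "targets" is a list of rows, each a list of 3 entries, a list of its own where there are three numbers: the shift along the world's x, y, z in units of 0.02 m (1.0 is 0.02 m), then the turn, a rotation vector about the world's x, y, z in units of 6 degrees (1.0 is 6 degrees), then the closure, from -1 (fully open) to 1 (shut). In form: [[[dx, dy, dz], [wx, wy, wz], grip], ...]. A call has 1 to 10 rows; each row shifts and turns the commanded pose from where the row before left it; what a row does not reach is not made up. A row lasts 1/8 s, in which the tool goes at most 62.5 mm and 10.7 degrees, less where a joint would pass 70% of its speed; a pose out of reach is approached as far as the arm can. A call with a number of a shift or a turn outside -1 to 1 is refused whole. A call with a gripper value outside its range is refused whole. The fingers move at their own pace and stop on an object; the grip force is fixed at half the most. Time passes only in rows, so rows that do not move let the fingers close. It gives the time, the measured TCP pose, the force, the opening and the grip force at its end, in the units of the state.
- env.get_state(): the state, without advancing time (a new reading comes with each control period).
- env.get_image(name): name is "side" or "top"; returns (picture, depth): 400x640x3 uint8, red, green, blue; 400x640 float32, m along the optical axis (not along the pixel's ray), 0 where there is no reading.
- env.camera_model(name): a dict with "intrinsics" (3x3 intrinsics, pixels), "k1" (the pictures are not rectified: a ray, as slopes to the right and down, at radius r is drawn at 1 + k1 r^2 times it, then the intrinsics apply), "extrinsics" (4x4, takes a point from camera to world coordinates). Camera axes: x right, y down, z forward; pixel columns grow to the right and rows downward; lengths in m; the calibration is good to about 2 mm. A picture is of the moment at which its call begins. camera_model takes no time and is no camera call.
- env.close_job(): hands the job in; it is judged then, once.
Trained networks look in the newest picture that a camera, given by its name, has taken for a name from the list of things; names that differ only in an ending like _2 or _b are one class to them, and where a whole thing is asked for, a point or a joint stands for the part that bears it (a point fixed in the world has none). Each returns a list of dicts, best first, with "score" (0 to 1); they miss things now and then, are a little off and sometimes report something else, mostly with a low value. They report only what shows in the picture. A call takes as long as a camera call.
- env.spot_in(camera, query): "bbox" ([left, top, right, bottom] in pixels, round what is visible of it).
The state is a dict: "time": time; "joints": joint angles; "joint_vel": joint speeds; "effort": joint torques, N m; "tool_pos": TCP position; "ee_rot": TCP orientation; "wrist_force": force on the tool from outside, world axes, zero at the start; "ft_torque": the same for the moment, N m; "width": finger opening in m; "grasp_force": force on a finger pad.
Only numpy, scipy, OpenCV 4.12 (cv2) and the standard library are available. Lean on these libraries where they do the work, as an engineer would, in place of code of your own. Each camera call takes 0.05 s, during which the arm holds its last target. There are 200 camera calls.

### The job

The sample containers have been put back in a muddle: sort them by shape. Stand every slim vial upright in the long card box with three bays, one vial to a bay, and stand both wide jars upright in the undivided card box. Do not tip over any vial or jar, and leave the two bottles and the tube rack standing where they are.

Things in the scene. Friction and masses are not known exactly. Their poses are not given: they have to be found in the camera images.
- vial_box: Vials' open card box, fixed: 80 (x) by 202 mm (y), 25 mm high; floor, walls and two dividers 4 mm thick, dividers as high as the walls. Three bays, each 72 (x) by 62 mm (y) inside, centred at y = -66, 0, +66 mm. Origin: centre of underside, z up. One end bay starts empty; of the other two one holds a vial, one a wrong jar. Lies on either side of the bench.
- jar_box: Jars' open card box, undivided, fixed: 92 (x) by 158 mm (y), 25 mm high, inside 84 by 150 mm, floor and walls 4 mm thick. Origin: centre of underside, z up. One vial starts in it; there is room for two jars side by side along its y. On the other side of the bench from the vial box.
- vial_1: Slim sample vial, upright: amber glass body 25 mm across, 56 mm high, white screw cap 26 mm across from 56 to 80 mm height (80 mm overall), about 50 g, loose. Origin: centre of its underside, z up along its axis. Starts in one of the bays of the vial box, where it belongs.
- vial_2: Slim sample vial, upright: amber glass body 25 mm across, 56 mm high, white screw cap 26 mm across from 56 to 80 mm height (80 mm overall), about 50 g, loose. Origin: centre of its underside, z up along its axis. Starts standing in the jar box.
- vial_3: Slim sample vial, upright: amber glass body 25 mm across, 56 mm high, white screw cap 26 mm across from 56 to 80 mm height (80 mm overall), about 50 g, loose. Origin: centre of its underside, z up along its axis. Starts standing on the bench between the boxes, among the bottles.
- jar_1: Wide sample jar: upright cylinder, amber glass body 48 mm in diameter and 36 mm high, white lid 50 mm in diameter from 36 to 62 mm height (62 mm overall), about 120 g, loose. Origin: centre of its underside, z up along its axis. Starts in one of the bays of the vial box.
- jar_2: Wide sample jar: upright cylinder, amber glass body 48 mm in diameter and 36 mm high, white lid 50 mm in diameter from 36 to 62 mm height (62 mm overall), about 120 g, loose. Origin: centre of its underside, z up along its axis. Starts standing on the bench between the boxes, among the bottles.
- wash_bottle: Bystander: white wash bottle, 64 mm in diameter up to 115 mm, then a green cap 38 mm wide to 145 mm and a thin bent green spout, 172 mm high overall and reaching 48 mm out from the axis along its x; about 350 g, loose. Origin: centre of its underside, z up. Leave it standing where it is.
- reagent_bottle: Bystander: round dark green glass reagent bottle with black cap and paper label, 64 mm in diameter, 125 mm high, about 350 g, loose. Origin: centre of its underside, z up. Leave it standing where it is.
- tube_rack: Bystander: red block-shaped tube rack, 85 mm (x) by 200 mm (y) by 45 mm high, about 400 g, loose, beyond the bottles. Origin: centre of its underside, z up. Leave it where it is.

How it is judged:
At the end, for the whole second after the job is handed in: Each of the three bays of the vial box holds one vial and both jars stand in the undivided jar box, all resting on the box floor (within 5 mm), upright (within about 8 degrees) and at rest (((x of vial_1 in the frame of vial_box between -0.032 and 0.032 m and y of vial_1 in the frame of vial_box between -0.093 and -0.039 m and z of vial_1 in the frame of vial_box below 0.009 m and angle between vial_1's own z axis and vertical below 0.15 rad and linear speed of vial_1 below 0.02 m/s) or (x of vial_2 in the frame of vial_box between -0.032 and 0.032 m and y of vial_2 in the frame of vial_box between -0.093 and -0.039 m and z of vial_2 in the frame of vial_box below 0.009 m and angle between vial_2's own z axis and vertical below 0.15 rad and linear speed of vial_2 below 0.02 m/s) or (x of vial_3 in the frame of vial_box between -0.032 and 0.032 m and y of vial_3 in the frame of vial_box between -0.093 and -0.039 m and z of vial_3 in the frame of vial_box below 0.009 m and angle between vial_3's own z axis and vertical below 0.15 rad and linear speed of vial_3 below 0.02 m/s)) and ((x of vial_1 in the frame of vial_box between -0.032 and 0.032 m and y of vial_1 in the frame of vial_box between -0.027 and 0.027 m and z of vial_1 in the frame of vial_box below 0.009 m and angle between vial_1's own z axis and vertical below 0.15 rad and linear speed of vial_1 below 0.02 m/s) or (x of vial_2 in the frame of vial_box between -0.032 and 0.032 m and y of vial_2 in the frame of vial_box between -0.027 and 0.027 m and z of vial_2 in the frame of vial_box below 0.009 m and angle between vial_2's own z axis and vertical below 0.15 rad and linear speed of vial_2 below 0.02 m/s) or (x of vial_3 in the frame of vial_box between -0.032 and 0.032 m and y of vial_3 in the frame of vial_box between -0.027 and 0.027 m and z of vial_3 in the frame of vial_box below 0.009 m and angle between vial_3's own z axis and vertical below 0.15 rad and linear speed of vial_3 below 0.02 m/s)) and ((x of vial_1 in the frame of vial_box between -0.032 and 0.032 m and y of vial_1 in the frame of vial_box between 0.039 and 0.093 m and z of vial_1 in the frame of vial_box below 0.009 m and angle between vial_1's own z axis and vertical below 0.15 rad and linear speed of vial_1 below 0.02 m/s) or (x of vial_2 in the frame of vial_box between -0.032 and 0.032 m and y of vial_2 in the frame of vial_box between 0.039 and 0.093 m and z of vial_2 in the frame of vial_box below 0.009 m and angle between vial_2's own z axis and vertical below 0.15 rad and linear speed of vial_2 below 0.02 m/s) or (x of vial_3 in the frame of vial_box between -0.032 and 0.032 m and y of vial_3 in the frame of vial_box between 0.039 and 0.093 m and z of vial_3 in the frame of vial_box below 0.009 m and angle between vial_3's own z axis and vertical below 0.15 rad and linear speed of vial_3 below 0.02 m/s)) and x of jar_1 in the frame of jar_box between -0.03 and 0.03 m and y of jar_1 in the frame of jar_box between -0.06 and 0.06 m and z of each of jar_1, jar_2 in the frame of jar_box below 0.009 m and angle between each of jar_1, jar_2's own z axis and vertical below 0.15 rad and linear speed of each of jar_1, jar_2 below 0.02 m/s and x of jar_2 in the frame of jar_box between -0.03 and 0.03 m and y of jar_2 in the frame of jar_box between -0.06 and 0.06 m); the robot touches nothing.
It fails at once if a vial or jar is tipped over (more than about 45 degrees) (angle between any of vial_1, vial_2, vial_3, jar_1, jar_2's own z axis and vertical above 0.8 rad).
It fails at once if a bottle or the tube rack is shifted more than 25 mm or tipped ((distance of wash_bottle from where it was at the start of the episode above 0.025 m or angle between wash_bottle's own z axis and vertical above 0.35 rad) or (distance of reagent_bottle from where it was at the start of the episode above 0.025 m or angle between reagent_bottle's own z axis and vertical above 0.35 rad) or (distance of tube_rack from where it was at the start of the episode above 0.025 m or angle between tube_rack's own z axis and vertical above 0.35 rad)).
It also fails if it takes over 72 s, if anything falls off the work surface, if the arm or the gripper's body presses on something with over 40 N, if the wrist force passes 120 N, or if a joint passes its speed limit or range.

## Working session

There is one attempt and no reset: what is moved stays moved. The work goes in short steps, Python scripts to look and compute and a tool call to move; the robot and the scene stay as the last step left them, time stands still between calls to the robot, and variables do not carry over. Pictures are saved under pics/ and viewed, at most 10 in all, crops included, and the job is handed in when it is done.

Besides the shell and the picture viewer there is one more tool, called after "Call:" as name(argument=value, ...) on one line, values as JSON. carry_out: Moves the arm, as the interface text tells. Shifts and turns lie within -1 to 1; 1 stands for 0.02 m of shift or 6 degrees of turn. Its arguments: {"type":"object","properties":{"targets":{"type":"array","items":{"type":"array"}}},"required":["targets"]}

```bash
ls; mkdir -p pics; cat > h.py <<'E'
from cell import env
import numpy as np, cv2
def snap(n,f=None):
    im,d=env.get_image(n)
    if f: cv2.imwrite('pics/'+f,im[:,:,::-1])
    return im,d
def cloud(n,d):
    m=env.camera_model(n);K=np.array(m['intrinsics'],float);T=np.array(m['extrinsics'])
    v,u=np.mgrid[0:400,0:640].astype(float)
    xd=(u-K[0,2])/K[0,0];yd=(v-K[1,2])/K[1,1]
    x,y=xd.copy(),yd.copy()
    for _ in range(20):
        s=1+m['k1']*(x*x+y*y);x=xd/s;y=yd/s
    P=np.stack([x*d,y*d,d],-1)@T[:3,:3].T+T[:3,3]
    P[d==0]=np.nan
    return P
E
python3 - <<'E'
from h import *
print(env.grasp_offset, env.get_state())
for n in('top','side'):
    im,d=snap(n,n+'0.png');np.save(n+'d.npy',d);np.save(n+'i.npy',im);print(env.camera_model(n))
E
```

```text
pics
0.0187 {'time': 0.0, 'joints': array([-1.14337723e+00,  3.53628949e-01,  1.63415956e+00, -1.61193877e-05,
        1.15520380e+00, -2.39200110e-03]), 'joint_vel': array([ 0.00160907, -0.0012265 , -0.00037002,  0.00104207, -0.00111339,
        0.00031212]), 'effort': array([-2.85543807e-03, -5.93840146e+01, -3.34216654e+01,  6.94960216e-02,
        2.32601183e-02, -1.27547860e-04]), 'tool_pos': array([ 0.26022325, -0.56768442,  0.21386481]), 'ee_rot': array([-3.14019296e+00,  1.13901144e-05,  4.29817624e-01]), 'wrist_force': array([-0.13992798, -0.18356795,  0.42818328]), 'ft_torque': array([0.0267049 , 0.0122143 , 0.04495184]), 'grasp_force': 0.0, 'width': 0.09156559526837628}
{'intrinsics': array([[428.46097621,   0.        , 313.78195922],
       [  0.        , 428.46097621, 201.57985359],
       [  0.        ,   0.        ,   1.        ]]), 'k1': -0.08920188217914077, 'extrinsics': array([[ 0.02025523, -0.99300636,  0.11631032,  0.51244203],
       [-0.99967685, -0.01832807,  0.01761495, -0.04647912],
       [-0.01536002, -0.11662953, -0.99305671,  0.93457061],
       [ 0.        ,  0.        ,  0.        ,  1.        ]])}
{'intrinsics': array([[371.93168087,   0.        , 314.86646969],
       [  0.        , 371.93168087, 197.6018344 ],
       [  0.        ,   0.        ,   1.        ]]), 'k1': 0.01280383778089932, 'extrinsics': array([[-0.90954836, -0.25319529,  0.32956628,  0.3383161 ],
       [-0.41532828,  0.58233613, -0.69884695,  0.55345731],
       [-0.0149736 , -0.77251329, -0.63482203,  0.56577949],
       [ 0.        ,  0.        ,  0.        ,  1.        ]])}
```

View pics/top0.png

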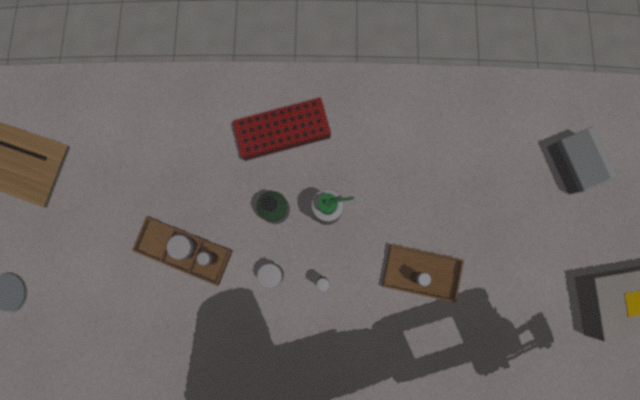

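View pics/side0.png

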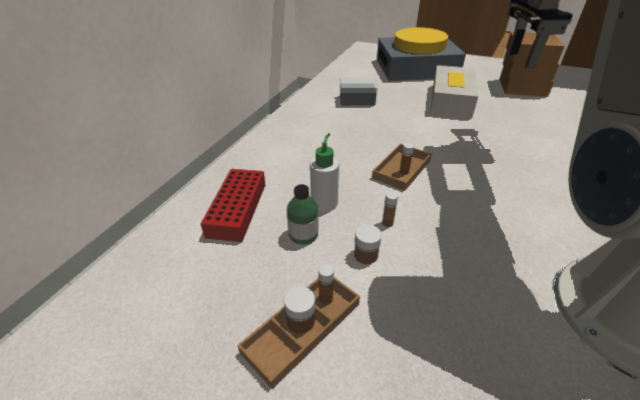

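The top view shows the vial box at px (183,250), with the left bay empty, a jar in the middle and a vial on the right. The jar box is at (423,272) with a vial at (425,280). The loose jar is at (269,274), the loose vial at (322,285), and the bottles at (272,207) and (327,207). Next I measure the positions.

```bash
cat >> h.py <<'E'
from scipy.optimize import minimize
SEED=dict(v1=(204,258),j1=(179,247),j2=(269,274),v3=(322,285),v2=(425,280))
def lids(P,seeds):
    out={}
    for k,(u,v) in seeds.items():
        w=P[max(0,v-16):v+17,max(0,u-18):u+19].reshape(-1,3);w=w[~np.isnan(w[:,0])]
        zt=np.nanmedian(P[v-2:v+3,u-2:u+3,2]); q=w[abs(w[:,2]-zt)<.006]
        c0=np.nanmedian(P[v-2:v+3,u-2:u+3].reshape(-1,3),0)
        q=q[np.hypot(*(q-c0)[:,:2].T)<(.03 if k[0]=='j' else .018)]
        c,r=cv2.minEnclosingCircle((q[:,:2]*1000).astype(np.float32))
        out[k]=(np.round(q.mean(0),4),np.round(c,1),round(r,1),len(q))
    return out
E
python3 - <<'E'
from h import *
d=np.load('topd.npy');im=np.load('topi.npy');P=cloud('top',d)
for k,v in lids(P,SEED).items(): print(k,*v)
for nm,(u0,v0,u1,v1),L,W in(('vialbox',(125,208,242,292),.202,.080),('jarbox',(374,235,472,308),.158,.092)):
    hsv=cv2.cvtColor(im,cv2.COLOR_RGB2HSV)
    m=np.zeros(d.shape,bool);m[v0:v1,u0:u1]=1
    m&=(hsv[...,1]>90)&(hsv[...,0]<25)
    z=P[...,2]
    q=P[m&(z>.019)&(z<.031)]
    R=cv2.minAreaRect((q[:,:2]*1000).astype(np.float32));print(nm,len(q),R,np.median(q[:,2]))
    # robust: fit rectangle so that rim points lie on wall midlines
    def f(p):
        c,s=np.cos(p[2]),np.sin(p[2]);x=q[:,0]-p[0];y=q[:,1]-p[1]
        a=abs(c*x+s*y)-(W/2-.002);b=abs(-s*x+c*y)-(L/2-.002)
        e=np.maximum(a,b)if 1 else 0
        if nm=='vialbox': 
            yy=-s*x+c*y; e=np.where(abs(abs(yy)-.033)<abs(e),abs(abs(yy)-.033),e)
        return np.minimum(abs(e),.01).sum()
    best=min((minimize(f,[R[0][0]/1000,R[0][1]/1000,t],method='Nelder-Mead',options=dict(xatol=1e-5,fatol=1e-6,initial_simplex=np.array([R[0][0]/1000,R[0][1]/1000,t])+np.array([[0,0,0],[.006,0,0],[0,.006,0],[0,0,.05]]))) for t in np.arange(-.7,.71,.1)),key=lambda r:r.fun)
    p=best.x;print(nm,p,best.fun/len(q)*1000)
    if nm=='vialbox':
        for y in(-.066,0,.066):print(' bay',p[0]-np.sin(p[2])*y,p[1]+np.cos(p[2])*y)
    else:
        for y in(-.035,.035):print(' slot',p[0]-np.sin(p[2])*y,p[1]+np.cos(p[2])*y)
z=P[...,2]
for nm,(u,v) in dict(reag=(272,205),wash=(327,205)).items():
    q=P[v-22:v+23,u-25:u+26].reshape(-1,3);q=q[(q[:,2]>.05)];print(nm,q[:,:2].min(0),q[:,:2].max(0),q[:,2].max())
E
```

```text
v1 [0.4935 0.1868 0.0844] [493.4 187.5] 13.0 135
j1 [0.5157 0.2438 0.0665] [515.2 244.5] 25.3 447
j2 [0.4624 0.0566 0.0622] [462.2  57.3] 24.9 465
v3 [ 0.4483 -0.051   0.0802] [448.2 -51.3] 12.8 134
v2 [ 0.4632 -0.2507  0.0838] [ 463.2 -251.3] 13.1 140
vialbox 472 ((509.2276611328125, 251.68487548828125), (200.79830932617188, 77.09906768798828), 70.2351303100586) 0.025105108974414148
vialbox [ 0.508847    0.25281675 -0.35081219] 1.477823733580172
 bay 0.4861653984512728 0.19083655634121294
 bay 0.5088470007256897 0.25281675413264604
 bay 0.5315286030001065 0.31479695192407914
jarbox 307 ((471.9667663574219, -263.83880615234375), (157.10516357421875, 89.123046875), 78.67115783691406) 0.02479507550229254
jarbox [ 0.47193661 -0.26383418 -0.19119302] 1.469523005412418
 slot 0.46528555087437046 -0.29819641383292117
 slot 0.4785876729263678 -0.2294719382153236
reag [0.57104375 0.02316549] [0.63306611 0.08523739] 0.1301535127481397
wash [ 0.57147939 -0.10219985] [ 0.63369263 -0.0261948 ] 0.17207642066929352
```

The measured sizes and heights match the given ones. Order of work: v2 to the empty bay, j1 to the jar box, v3 to the middle bay, j2 to the jar box.

Call:
carry_out(targets=[[[0.6, 1, -0.2], [0, 0, 0.5], -1], [[0.6, 1, -0.2], [0, 0, 0.5], -1], [[0.6, 1, -0.2], [0, 0, 0.5], -1], [[0.6, 1, -0.2], [0, 0, 0.5], -1], [[0.6, 1, -0.2], [0, 0, 0.5], -1], [[0.6, 1, -0.2], [0, 0, 0.5], -1], [[0.6, 1, -0.2], [0, 0, 0.5], -1], [[0.6, 1, -0.2], [0, 0, 0.5], -1], [[0.6, 1, -0.2], [0, 0, 0.5], -1], [[0.6, 1, -0.2], [0, 0, 0.5], -1]])

```text
time: 1.35
tool_pos: [0.3811, -0.3667, 0.1744]
ee_rot: [3.141, -0.0, 0.957]
wrist_force: [0.5, 0.1, 1.1]
width: 0.0921
grasp_force: 0.0
```

Call:
carry_out(targets=[[[0.7, 1, -0.3], [0, 0, 0.5], -1], [[0.7, 1, -0.3], [0, 0, 0.5], -1], [[0.7, 1, -0.3], [0, 0, 0.5], -1], [[0.7, 1, -0.3], [0, 0, 0.5], -1], [[0.7, 1, -0.3], [0, 0, 0.5], -1], [[0.65, 0.85, -0.3], [0, 0, 0], -1], [[0, 0, 0], [0, 0, 0], -1], [[0, 0, 0], [0, 0, 0], -1]])

```text
time: 2.35
tool_pos: [0.4633, -0.2511, 0.1387]
ee_rot: [-3.142, 0.0, 1.217]
wrist_force: [-0.3, 0.3, -0.4]
width: 0.092
grasp_force: 0.0
```

Call:
carry_out(targets=[[[0, 0, -1], [0, 0, 0], -1], [[0, 0, -1], [0, 0, 0], -1], [[0, 0, -1], [0, 0, 0], -1], [[0, 0, -0.7], [0, 0, 0], -1], [[0, 0, -0.7], [0, 0, 0], -1], [[0, 0, 0], [0, 0, 0], -1], [[0, 0, 0], [0, 0, 0], 1], [[0, 0, 0], [0, 0, 0], 1], [[0, 0, 0], [0, 0, 0], 1], [[0, 0, 0], [0, 0, 0], 1]])

```text
time: 3.6
tool_pos: [0.4636, -0.2512, 0.0509]
ee_rot: [3.141, 0.0, 1.215]
wrist_force: [0.8, -0.4, 0.1]
width: 0.0539
grasp_force: 0.0
```

Call:
carry_out(targets=[[[0, 0, 0], [0, 0, 0], 1], [[0, 0, 0], [0, 0, 0], 1], [[0, 0, 0.5], [0, 0, 0], 1], [[0, 0, 1], [0, 0, 0], 1], [[0, 0, 1], [0, 0, 0], 1], [[0, 0, 1], [0, 0, 0], 1], [[0, 0, 1], [0, 0, 0], 1], [[0, 0, 1], [0, 0, 0], 1], [[0, 0, 0.5], [0, 0, 0], 1]])

```text
time: 4.72
tool_pos: [0.4639, -0.2514, 0.1721]
ee_rot: [3.14, 0.0, 1.215]
wrist_force: [0.7, -0.4, -0.7]
width: 0.0251
grasp_force: 30.0
```

Call:
carry_out(targets=[[[0, 0.5, 0], [0, 0, 0], 1], [[0, 1, 0], [0, 0, 0], 1], [[0, 1, 0], [0, 0, 0], 1], [[0, 1, 0], [0, 0, 0], 1], [[0, 1, 0], [0, 0, 0], 1], [[0, 1, 0], [0, 0, 0], 1], [[0, 1, 0], [0, 0, 0], 1], [[0, 1, 0], [0, 0, 0], 1], [[0, 1, 0], [0, 0, 0], 1], [[0, 1, 0], [0, 0, 0], 1]])

```text
time: 5.98
tool_pos: [0.463, -0.0594, 0.1704]
ee_rot: [-3.141, 0.0, 1.216]
wrist_force: [0.2, 0.6, -0.4]
width: 0.0252
grasp_force: 30.0
```

Call:
carry_out(targets=[[[0, 1, 0], [0, 0, 0], 1], [[0, 1, 0], [0, 0, 0], 1], [[0, 1, 0], [0, 0, 0], 1], [[0, 1, 0], [0, 0, 0], 1], [[0, 1, 0], [0, 0, 0], 1], [[0, 1, 0], [0, 0, 0], 1], [[0, 1, 0], [0, 0, 0], 1], [[0, 1, 0], [0, 0, 0], 1], [[0, 1, 0], [0, 0, 0], 1], [[0, 1, 0], [0, 0, 0], 1]])

```text
time: 7.22
tool_pos: [0.4626, 0.1404, 0.1704]
ee_rot: [-3.141, 0.0, 1.216]
wrist_force: [0.4, -0.2, 0.2]
width: 0.0254
grasp_force: 30.0
```

Call:
carry_out(targets=[[[0.4, 1, 0], [0, 0, 0], 1], [[0.4, 1, 0], [0, 0, 0], 1], [[0.4, 1, 0], [0, 0, 0], 1], [[0.4, 1, 0], [0, 0, 0], 1], [[0.4, 1, 0], [0, 0, 0], 1], [[0.4, 1, 0], [0, 0, 0], 1], [[0.4, 1, 0], [0, 0, 0], 1], [[0.4, 1, 0], [0, 0, 0], 1], [[0.2, 0.8, 0], [0, 0, 0], 1], [[0, 0, 0], [0, 0, 0], 1]])

```text
time: 8.48
tool_pos: [0.5316, 0.3159, 0.1704]
ee_rot: [-3.142, -0.0, 1.216]
wrist_force: [0.8, -0.2, -0.9]
width: 0.0253
grasp_force: 30.0
```

Call:
carry_out(targets=[[[0, 0, -1], [0, 0, 0], 1], [[0, 0, -1], [0, 0, 0], 1], [[0, 0, -1], [0, 0, 0], 1], [[0, 0, -1], [0, 0, 0], 1], [[0, 0, -1], [0, 0, 0], 1], [[0, 0, -0.6], [0, 0, 0], 1], [[0, 0, -0.3], [0, 0, 0], 1], [[0, 0, 0], [0, 0, 0], 1], [[0, 0, 0], [0, 0, 0], 1]])

```text
time: 9.6
tool_pos: [0.5332, 0.316, 0.0554]
ee_rot: [3.139, -0.003, 1.215]
wrist_force: [-3.6, -1.6, 21.9]
width: 0.0253
grasp_force: 30.0
```

Call:
carry_out(targets=[[[0, 0, 0], [0, 0, 0], -1], [[0, 0, 0], [0, 0, 0], -1], [[0, 0, 0], [0, 0, 0], -1], [[0, 0, 0], [0, 0, 0], -1], [[0, 0, 1], [0, 0, 0], -1], [[0, 0, 1], [0, 0, 0], -1], [[0, 0, 1], [0, 0, 0], -1], [[0, 0, 0], [0, 0, 0], -1]])

```text
time: 10.6
tool_pos: [0.5328, 0.3157, 0.1153]
ee_rot: [3.139, -0.003, 1.215]
wrist_force: [0.1, 0.4, -0.6]
width: 0.0919
grasp_force: 0.0
```

```bash
python3 - <<'E'
from h import *
im,d=snap('side','s1.png');im,d=snap('top','t1.png');P=cloud('top',d)
for k,v in lids(P,dict(v2=(151,231),j1=(179,247))).items():print(k,*v)
E
```

```text
v2 [0.5538 0.3266 0.0047] [550.6 327.2] 16.6 129
j1 [0.5158 0.2439 0.0665] [515.8 243.7] 25.2 449
```

View pics/s1.png

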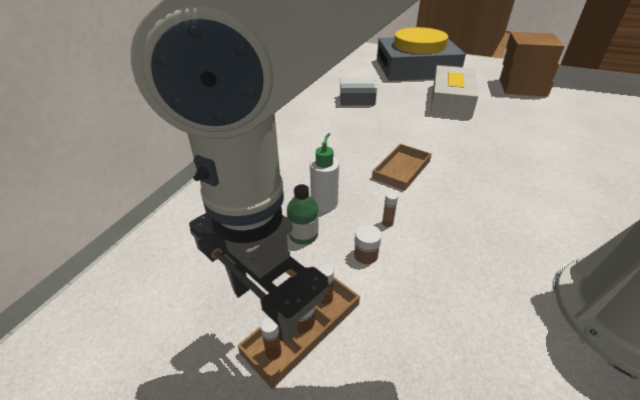

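The vial stands in the end bay at px (270,338). Next is jar 1.

Call:
carry_out(targets=[[[-0.2, -0.9, 0], [0, 0, 0], -1], [[-0.2, -0.9, 0], [0, 0, 0], -1], [[-0.2, -0.9, 0], [0, 0, 0], -1], [[-0.25, -0.9, 0], [0, 0, 0], -1], [[0, 0, 0], [0, 0, 0], -1], [[0, 0, -1], [0, 0, 0], -1], [[0, 0, -1], [0, 0, 0], -1], [[0, 0, -1], [0, 0, 0], -1], [[0, 0, -0.9], [0, 0, 0], -1], [[0, 0, 0], [0, 0, 0], -1]])

```text
time: 11.95
tool_pos: [0.5136, 0.2426, 0.0333]
ee_rot: [-3.14, 0.002, 1.215]
wrist_force: [0.4, 0.9, 0.8]
width: 0.0921
grasp_force: 0.0
```

Call:
carry_out(targets=[[[0, 0, 0], [0, 0, 0], 1], [[0, 0, 0], [0, 0, 0], 1], [[0, 0, 0], [0, 0, 0], 1], [[0, 0, 0], [0, 0, 0], 1], [[0, 0, 0], [0, 0, 0], 1], [[0, 0, 0.5], [0, 0, 0], 1], [[0, 0, 1], [0, 0, 0], 1], [[0, 0, 1], [0, 0, 0], 1], [[0, 0, 1], [0, 0, 0], 1], [[0, 0, 1], [0, 0, 0], 1]])

```text
time: 13.2
tool_pos: [0.5142, 0.2428, 0.1257]
ee_rot: [-3.142, -0.0, 1.215]
wrist_force: [0.4, 0.1, -1.6]
width: 0.0497
grasp_force: 30.0
```

Call:
carry_out(targets=[[[-0.1, -0.5, 1], [0, 0, 0], 1], [[-0.1, -1, 1], [0, 0, 0], 1], [[-0.1, -1, 0], [0, 0, 0], 1], [[-0.1, -1, 0], [0, 0, 0], 1], [[-0.1, -1, 0], [0, 0, 0], 1], [[-0.1, -1, 0], [0, 0, 0], 1], [[-0.1, -1, 0], [0, 0, 0], 1], [[-0.1, -1, 0], [0, 0, 0], 1], [[-0.1, -1, 0], [0, 0, 0], 1], [[-0.1, -1, 0], [0, 0, 0], 1]])

```text
time: 14.45
tool_pos: [0.4942, 0.0515, 0.1645]
ee_rot: [-3.141, 0.0, 1.215]
wrist_force: [-0.0, 0.0, -0.9]
width: 0.0494
grasp_force: 30.0
```

Call:
carry_out(targets=[[[-0.1, -1, 0], [0, 0, 0], 1], [[-0.1, -1, 0], [0, 0, 0], 1], [[-0.1, -1, 0], [0, 0, 0], 1], [[-0.1, -1, 0], [0, 0, 0], 1], [[-0.1, -1, 0], [0, 0, 0], 1], [[-0.1, -1, 0], [0, 0, 0], 1], [[-0.1, -1, 0], [0, 0, 0], 1], [[-0.1, -1, 0], [0, 0, 0], 1], [[-0.1, -1, 0], [0, 0, 0], 1], [[-0.1, -1, 0], [0, 0, 0], 1]])

```text
time: 15.7
tool_pos: [0.4739, -0.1484, 0.1645]
ee_rot: [-3.142, 0.0, 1.215]
wrist_force: [0.0, -1.2, -0.3]
width: 0.0492
grasp_force: 30.0
```

Call:
carry_out(targets=[[[-0.1, -1, 0], [0, 0, 0], 1], [[-0.1, -1, 0], [0, 0, 0], 1], [[-0.1, -1, 0], [0, 0, 0], 1], [[-0.1, -1, 0], [0, 0, 0], 1], [[-0.1, -1, 0], [0, 0, 0], 1], [[0, -1, 0], [0, 0, 0], 1], [[0, -1, 0], [0, 0, 0], 1], [[0, -0.6, 0], [0, 0, 0], 1], [[0, 0, 0], [0, 0, 0], 1], [[0, 0, 0], [0, 0, 0], 1]])

```text
time: 16.95
tool_pos: [0.4643, -0.2987, 0.1644]
ee_rot: [-3.141, -0.0, 1.215]
wrist_force: [-0.3, 0.6, -0.2]
width: 0.0493
grasp_force: 30.0
```

Call:
carry_out(targets=[[[0, 0, -1], [0, 0, 0], 1], [[0, 0, -1], [0, 0, 0], 1], [[0, 0, -1], [0, 0, 0], 1], [[0, 0, -1], [0, 0, 0], 1], [[0, 0, -1], [0, 0, 0], 1], [[0, 0, -0.9], [0, 0, 0], 1], [[0, 0, -0.3], [0, 0, 0], 1], [[0, 0, -0.2], [0, 0, 0], 1], [[0, 0, 0], [0, 0, 0], 1], [[0, 0, 0], [0, 0, 0], 1]])

```text
time: 18.2
tool_pos: [0.4648, -0.2994, 0.0371]
ee_rot: [3.141, 0.0, 1.215]
wrist_force: [0.3, 0.7, -1.6]
width: 0.0495
grasp_force: 30.0
```

Call:
carry_out(targets=[[[0, 0, 0], [0, 0, 0], -1], [[0, 0, 0], [0, 0, 0], -1], [[0, 0, 0], [0, 0, 0], -1], [[0, 0, 0], [0, 0, 0], -1], [[0, 0, 1], [0, 0, 0], -1], [[0, 0, 1], [0, 0, 0], -1], [[0, 0, 1], [0, 0, 0], -1], [[0, 0, 1], [0, 0, 0], -1], [[0, 0, 1], [0, 0, 0], -1], [[0, 0, 0], [0, 0, 0], -1]])

```text
time: 19.45
tool_pos: [0.4653, -0.2997, 0.1378]
ee_rot: [3.139, 0.001, 1.215]
wrist_force: [1.2, 0.3, -0.4]
width: 0.0921
grasp_force: 0.0
```

Call:
carry_out(targets=[[[-0.07, 1, 0], [0, 0, 0], -1], [[-0.07, 1, 0], [0, 0, 0], -1], [[-0.07, 1, 0], [0, 0, 0], -1], [[-0.07, 1, 0], [0, 0, 0], -1], [[-0.07, 1, 0], [0, 0, 0], -1], [[-0.07, 1, 0], [0, 0, 0], -1], [[-0.07, 1, 0], [0, 0, 0], -1], [[-0.07, 1, 0], [0, 0, 0], -1], [[-0.07, 1, 0], [0, 0, 0], -1], [[-0.07, 1, 0], [0, 0, 0], -1]])

```text
time: 20.7
tool_pos: [0.4503, -0.0978, 0.1367]
ee_rot: [3.141, -0.0, 1.215]
wrist_force: [-0.3, -0.0, -0.2]
width: 0.0916
grasp_force: 0.0
```

Call:
carry_out(targets=[[[-0.07, 1, 0], [0, 0, 0], -1], [[-0.07, 1, 0], [0, 0, 0], -1], [[0, 0.4, 0], [0, 0, 0], -1], [[0, 0, 0], [0, 0, 0], -1], [[0, 0, -1], [0, 0, 0], -1]])

```text
time: 21.32
tool_pos: [0.449, -0.0516, 0.1174]
ee_rot: [3.138, -0.001, 1.215]
wrist_force: [0.2, 0.3, -0.4]
width: 0.0917
grasp_force: 0.0
```

```bash
python3 - <<'E'
from h import *
im,d=snap('top','t2.png');P=cloud('top',d)
for k,v in lids(P,dict(v3=(322,285),j2=(269,274),j1=(442,272))).items():print(k,*v)
print(env.get_state()['tool_pos'])
E
```

```text
v3 [ 0.4791 -0.0484  0.5072] [479.8 -48.7] 17.9 461
j2 [ 0.4862 -0.0027  0.5086] [481.4  -0.9] 14.9 275
j1 [ 0.4683 -0.2948  0.0656] [ 467.1 -295.7] 25.1 432
[ 0.44696305 -0.0514974   0.11470204]
```

View pics/t2.png

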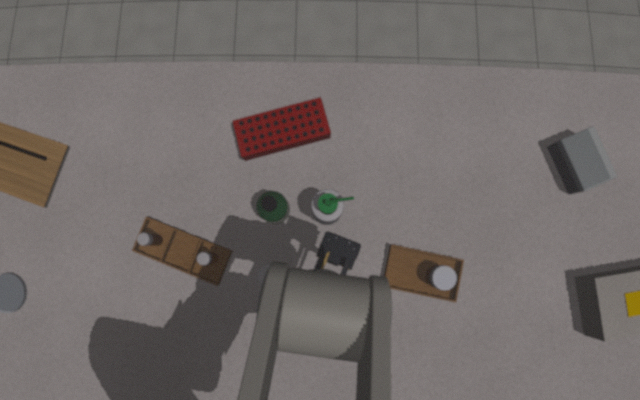

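The jar stands in the jar box at px (443,278), and v2 is in its bay at (145,239). The gripper is clear of the wash bottle, so I go on with vial 3.

Call:
carry_out(targets=[[[0, 0, -1], [0, 0, 0], -1], [[0, 0, -1], [0, 0, 0], -1], [[0, 0, -0.8], [0, 0, 0], -1], [[0, 0, -0.5], [0, 0, 0], -1], [[0, 0, 0], [0, 0, 0], 1], [[0, 0, 0], [0, 0, 0], 1], [[0, 0, 0], [0, 0, 0], 1], [[0, 0, 0], [0, 0, 0], 1], [[0, 0, 0], [0, 0, 0], 1], [[0, 0, 0], [0, 0, 0], 1]])

```text
time: 22.62
tool_pos: [0.4477, -0.0511, 0.0506]
ee_rot: [3.141, -0.0, 1.215]
wrist_force: [-0.4, -0.2, -0.3]
width: 0.0341
grasp_force: 0.0
```

Call:
carry_out(targets=[[[0, 0, 0], [0, 0, 0], 1], [[0, 0, 0.5], [0, 0, 0], 1], [[0, 0, 1], [0, 0, 0], 1], [[0, 0, 1], [0, 0, 0], 1], [[0, 0, 1], [0, 0, 0], 1], [[0, 0, 1], [0, 0, 0], 1], [[0, 0, 1], [0, 0, 0], 1], [[0, 0, 1], [0, 0, 0], 1], [[0, 0, 0], [0, 0, 0], 1]])

```text
time: 23.75
tool_pos: [0.4486, -0.0513, 0.1822]
ee_rot: [3.138, -0.001, 1.215]
wrist_force: [0.4, -0.5, -0.4]
width: 0.025
grasp_force: 30.0
```

Call:
carry_out(targets=[[[0, 0.5, 0], [0, 0, 0], 1], [[0, 1, 0], [0, 0, 0], 1], [[0, 1, 0], [0, 0, 0], 1], [[0, 1, 0], [0, 0, 0], 1], [[0, 1, 0], [0, 0, 0], 1], [[0, 1, 0], [0, 0, 0], 1], [[0, 1, 0], [0, 0, 0], 1], [[0, 1, 0], [0, 0, 0], 1], [[0.3, 1, 0], [0, 0, 0], 1], [[0.4, 1, 0], [0, 0, 0], 1]])

```text
time: 25.0
tool_pos: [0.461, 0.1399, 0.1797]
ee_rot: [-3.14, 0.001, 1.215]
wrist_force: [0.3, -0.3, -1.0]
width: 0.0254
grasp_force: 30.0
```

Call:
carry_out(targets=[[[0.4, 1, 0], [0, 0, 0], 1], [[0.4, 1, 0], [0, 0, 0], 1], [[0.4, 1, 0], [0, 0, 0], 1], [[0.4, 1, 0], [0, 0, 0], 1], [[0.4, 1, 0], [0, 0, 0], 1], [[0.3, 0.7, 0], [0, 0, 0], 1], [[0, 0, 0], [0, 0, 0], 1], [[0, 0, -1], [0, 0, 0], 1], [[0, 0, 0], [0, 0, 0], 1]])

```text
time: 26.12
tool_pos: [0.5064, 0.2518, 0.1594]
ee_rot: [-3.14, 0.002, 1.215]
wrist_force: [-0.1, -0.5, -0.0]
width: 0.0253
grasp_force: 30.0
```

Call:
carry_out(targets=[[[0.1, 0.05, -1], [0, 0, 0], 1], [[0, 0, -1], [0, 0, 0], 1], [[0, 0, -1], [0, 0, 0], 1], [[0, 0, -1], [0, 0, 0], 1], [[0, 0, -0.7], [0, 0, 0], 1], [[0, 0, -0.3], [0, 0, 0], 1], [[0, 0, -0.1], [0, 0, 0], 1], [[0, 0, 0], [0, 0, 0], 1], [[0, 0, 0], [0, 0, 0], 1]])

```text
time: 27.25
tool_pos: [0.51, 0.254, 0.0591]
ee_rot: [3.141, -0.001, 1.215]
wrist_force: [-1.1, -0.7, 0.2]
width: 0.0252
grasp_force: 30.0
```

Call:
carry_out(targets=[[[0, 0, -0.15], [0, 0, 0], 1], [[0, 0, 0], [0, 0, 0], 1], [[0, 0, 0], [0, 0, 0], -1], [[0, 0, 0], [0, 0, 0], -1], [[0, 0, 0], [0, 0, 0], -1], [[0, 0, 0], [0, 0, 0], -1], [[0, 0, 1], [0, 0, 0], -1], [[0, 0, 1], [0, 0, 0], -1], [[0, 0, 1], [0, 0, 0], -1], [[0, 0, 1], [0, 0, 0], -1]])

```text
time: 28.5
tool_pos: [0.5096, 0.2538, 0.1362]
ee_rot: [-3.142, 0.0, 1.215]
wrist_force: [0.1, 0.5, 0.0]
width: 0.0918
grasp_force: 0.0
```

Call:
carry_out(targets=[[[-0.25, -1, 0], [0, 0, -0.7], -1], [[-0.25, -1, 0], [0, 0, -0.8], -1], [[-0.25, -1, 0], [0, 0, -0.8], -1], [[-0.25, -1, 0], [0, 0, -0.8], -1], [[-0.25, -1, 0], [0, 0, -0.8], -1], [[-0.25, -1, 0], [0, 0, -0.8], -1], [[-0.25, -1, 0], [0, 0, -0.8], -1], [[-0.25, -1, 0], [0, 0, -0.8], -1], [[-0.25, -1, 0], [0, 0, -0.8], -1], [[-0.15, -0.8, 0], [0, 0, -0.4], -1]])

```text
time: 29.75
tool_pos: [0.4614, 0.0571, 0.1356]
ee_rot: [-3.142, -0.0, 0.428]
wrist_force: [0.2, -0.0, 0.7]
width: 0.0919
grasp_force: 0.0
```

Call:
carry_out(targets=[[[0, 0, 0], [0, 0, 0], -1], [[0, 0, -0.5], [0, 0, 0], -1], [[0, 0, 0], [0, 0, 0], -1]])

```text
time: 30.12
tool_pos: [0.4611, 0.0582, 0.1246]
ee_rot: [-3.141, 0.001, 0.431]
wrist_force: [0.2, -0.1, 0.3]
width: 0.0916
grasp_force: 0.0
```

```bash
python3 - <<'E'
from h import *
im,d=snap('side','s3.png')
E
```

```text
(no output)
```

View pics/s3.png

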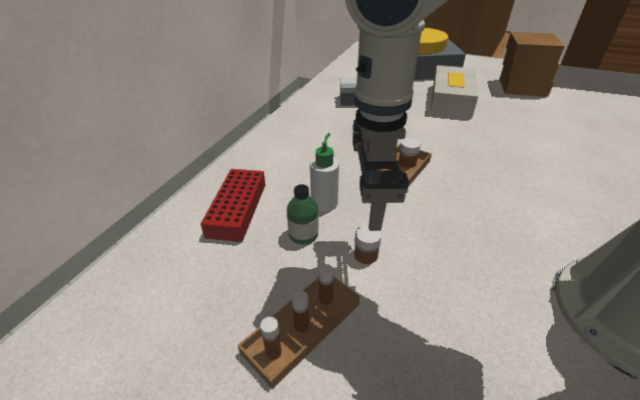

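All three vials stand in their bays at px (270,338), (301,312) and (326,287), and the gripper is over jar 2.

Call:
carry_out(targets=[[[0, 0, -1], [0, 0, 0], -1], [[0, 0, -1], [0, 0, 0], -1], [[0, 0, -1], [0, 0, 0], -1], [[0, 0, -1], [0, 0, 0], -1], [[0, 0, -0.5], [0, 0, 0], -1], [[0, 0, 0], [0, 0, 0], -1], [[0, 0, 0], [0, 0, 0], 1], [[0, 0, 0], [0, 0, 0], 1], [[0, 0, 0], [0, 0, 0], 1], [[0, 0, 0], [0, 0, 0], 1]])

```text
time: 31.42
tool_pos: [0.4618, 0.0578, 0.0358]
ee_rot: [3.141, -0.001, 0.43]
wrist_force: [1.1, -2.3, 1.3]
width: 0.0541
grasp_force: 0.8
```

Call:
carry_out(targets=[[[0, 0, 0], [0, 0, 0], 1], [[0, 0, 0.5], [0, 0, 0], 1], [[0, 0, 1], [0, 0, 0], 1], [[0, 0, 1], [0, 0, 0], 1], [[0, 0, 1], [0, 0, 0], 1], [[0, 0, 1], [0, 0, 0], 1], [[0, 0, 1], [0, 0, 0], 1], [[0, 0, 0.5], [0, 0, 0], 1], [[0, 0, 0], [0, 0, 0], 1]])

```text
time: 32.55
tool_pos: [0.4619, 0.0579, 0.1562]
ee_rot: [3.141, -0.001, 0.43]
wrist_force: [0.1, 0.2, -1.4]
width: 0.0492
grasp_force: 30.0
```

Call:
carry_out(targets=[[[0, -0.5, 0], [0, 0, 0.5], 1], [[0, -1, 0], [0, 0, 0.6], 1], [[0, -1, 0], [0, 0, 0.6], 1], [[0, -1, 0], [0, 0, 0.6], 1], [[0, -1, 0], [0, 0, 0.6], 1], [[0, -1, 0], [0, 0, 0.6], 1], [[0, -1, 0], [0, 0, 0.6], 1], [[0, -1, 0], [0, 0, 0.6], 1], [[0, -1, 0], [0, 0, 0.6], 1], [[0.1, -1, 0], [0, 0, 0.6], 1]])

```text
time: 33.8
tool_pos: [0.4628, -0.1326, 0.1546]
ee_rot: [-3.14, 0.0, 1.05]
wrist_force: [-0.0, -0.0, -2.0]
width: 0.0491
grasp_force: 30.0
```

Call:
carry_out(targets=[[[0.2, -1, 0], [0, 0, 0.6], 1], [[0.2, -1, 0], [0, 0, 0.6], 1], [[0.2, -1, 0], [0, 0, 0.6], 1], [[0.15, -1, 0], [0, 0, 0.4], 1], [[0, -0.7, 0], [0, 0, 0], 1], [[0, 0, 0], [0, 0, 0], 1], [[0, 0, -1], [0, 0, 0], 1], [[0, 0, -1], [0, 0, 0], 1], [[0, 0, 0], [0, 0, 0], 1]])

```text
time: 34.92
tool_pos: [0.4773, -0.2249, 0.1142]
ee_rot: [-3.138, -0.001, 1.278]
wrist_force: [-0.0, -1.1, -1.0]
width: 0.0496
grasp_force: 30.0
```

Call:
carry_out(targets=[[[0, 0, -1], [0, 0, 0], 1], [[0, 0, -1], [0, 0, 0], 1], [[0, 0, -1], [0, 0, 0], 1], [[0, 0, -0.4], [0, 0, 0], 1], [[0, 0, -0.2], [0, 0, 0], 1], [[0, 0, -0.1], [0, 0, 0], 1], [[0, 0, 0], [0, 0, 0], 1], [[0, 0, 0], [0, 0, 0], 1]])

```text
time: 35.92
tool_pos: [0.4788, -0.2263, 0.042]
ee_rot: [3.141, 0.0, 1.278]
wrist_force: [-0.7, -0.5, -1.7]
width: 0.0496
grasp_force: 30.0
```

Call:
carry_out(targets=[[[0, 0, 0], [0, 0, 0], -1], [[0, 0, 0], [0, 0, 0], -1], [[0, 0, 0], [0, 0, 0], -1], [[0, 0, 0], [0, 0, 0], -1], [[0, 0, 1], [0, 0, 0], -1], [[0, 0, 1], [0, 0, 0], -1], [[0, 0, 1], [0, 0, 0], -1], [[0, 0, 1], [0, 0, 0], -1], [[0, 0, 1], [0, 0, 0], -1], [[0, 0, 1], [0, 0, 0], -1]])

```text
time: 37.17
tool_pos: [0.4785, -0.2261, 0.1622]
ee_rot: [-3.142, -0.0, 1.278]
wrist_force: [-0.4, -0.2, 0.2]
width: 0.092
grasp_force: 0.0
```

Call:
carry_out(targets=[[[-0.5, -1, 0.5], [0, 0, 0], -1], [[-0.5, -1, 0.5], [0, 0, 0], -1], [[-0.5, -1, 0], [0, 0, 0], -1], [[-0.5, -1, 0], [0, 0, 0], -1], [[-0.5, -1, 0], [0, 0, 0], -1], [[-0.5, -1, 0], [0, 0, 0], -1], [[-0.5, -1, 0], [0, 0, 0], -1], [[-0.5, -1, 0], [0, 0, 0], -1], [[-0.5, -1, 0], [0, 0, 0], -1], [[-0.5, -1, 0], [0, 0, 0], -1]])

```text
time: 38.42
tool_pos: [0.3782, -0.4269, 0.1815]
ee_rot: [-3.142, -0.0, 1.278]
wrist_force: [-0.4, -0.8, 0.2]
width: 0.0919
grasp_force: 0.0
```

```bash
python3 - <<'E'
from h import *
im,d=snap('top','t4.png');P=cloud('top',d)
V=([.5088,.2528],-.351);J=([.4719,-.2638],-.191)
for k,v in lids(P,dict(v1=(204,258),v3=(175,247),v2=(145,239),j1=(443,278),j2=(408,270))).items():
    (c,t)=J if k[0]=='j' else V
    e=v[1]/1000-np.array(c);print(k,*v,'local',np.cos(t)*e[0]+np.sin(t)*e[1],-np.sin(t)*e[0]+np.cos(t)*e[1])
E
```

```text
v1 [0.4935 0.1869 0.0843] [493.2 187.2] 13.0 136 local 0.007906849973314945 -0.06696418239252606
v3 [0.5106 0.25   0.0847] [510.5 250.5] 12.3 111 local 0.0023871750068927703 -0.001575244579887947
v2 [0.5302 0.3117 0.0844] [531.  312.1] 13.5 125 local 0.0004569168603419313 0.06331762177295304
j1 [ 0.4656 -0.2956  0.0656] [ 465.2 -296.2] 25.5 489 local -0.0004273176615465831 -0.033082735673098884
j2 [ 0.4785 -0.224   0.0657] [ 478.2 -224.8] 24.9 458 local -0.0012183576030362214 0.039486777593912656
```

View pics/t4.png

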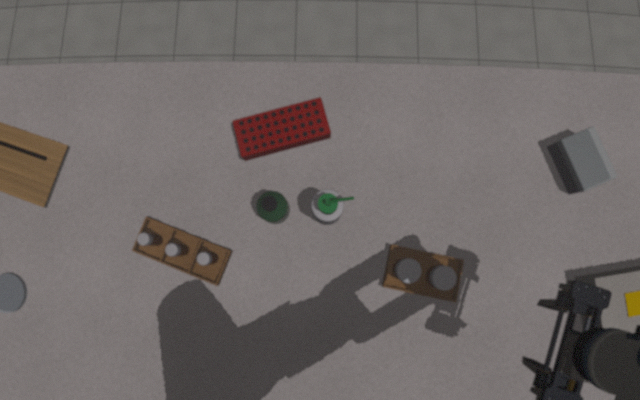

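The vials stand at (145,239), (172,249) and (204,258), and the jars at (408,270) and (444,278). All are well within limits, the bottles and rack are unmoved, and the gripper is clear.

```bash
python3 -c "
from cell import env
print(env.close_job())"
```

```text
the job is handed in; nothing more can be done
None
```

I handed the job in at about 38 s: the final picture showed one upright vial in each of the three bays and both jars standing in the undivided box, with the bottles and rack unmoved; the close call returned no verdict.

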